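Load the indexing dial and hold its index plunger out

TASK

Take the brass bush from its compartment in the blue parts tray and set it right down on the one empty post of the indexing dial, while the dial stays locked. Then grip the black knob of the dial's spring-loaded index plunger, pull it straight up until it is fully back with its pin clear of the hole in the dial, and finish while still gripping it there so that the dial can be turned; do not let go. Leave the other bushes in the tray and the other things on the table where they are.

Things in the scene. Friction and masses are not known exactly. Their poses are not given: they have to be found in the camera images.
- dial: indexing dial, fixed to the table; origin on the table under the axis of the aluminium disc (156 mm across, top 34 mm up); x axis points to the plunger, z up. Grey bracket arm over the disc 48 to 109 mm along x, 34 mm wide, top 86 mm up. Posts 55 mm from the axis: the empty one towards -x, two at 60 degrees either side of +x carry brass bushes (tops 74 mm up)
- post_foot (a point): foot of the empty post, on its axis, on the dial's top face (34 mm above the table). The post is 14 mm in diameter and 35 mm high, its last 6 mm coned to 6 mm
- brass_bush_centre (a point): centre, half-way up, of the loose brass bush: an upright tube 30 mm outside diameter, 19 mm bore, 40 mm high, 0.06 kg, standing in one of the tray's compartments (which one varies). z along its axis
- tray: blue open parts tray, 172 x 172 mm, fixed to the table; 12 mm high, floor and walls 4 mm thick, 2 x 2 compartments 80 mm wide with one bush in each, centres 42 mm from the tray's axes. Origin at the centre of its underside; x and y along its sides, z up
- index_plunger (a joint): travel of the index plunger in m: 0 = pin seated 10 mm deep in the hole of the dial, 0.016 = fully back against its stop. It slides straight up; a spring pulls it back with about 4 N at the start and 10 N when fully back, and it snaps home when let go
- plunger_knob (a point): centre of the black plunger knob, an upright cylinder 28 mm in diameter and 26 mm high, centred 123 mm above the table when the plunger is home, moves with it. Under the knob is an 18 mm barrel down to the bracket, with a 25 mm nut on the bracket's arm (nut top 92 mm above the table)
- black_bush_centre (a point): black plastic bush of the same size as the brass one, standing in another compartment of the tray; leave it there. This point is its centre, half-way up
- white_bush_centre (a point): white plastic bush of the same size as the brass one, standing in another compartment of the tray; leave it there. This point is its centre, half-way up
- red_bush_centre (a point): red plastic bush of the same size as the brass one, standing in another compartment of the tray; leave it there. This point is its centre, half-way up
- tub_side: open pink tub, 96 mm in diameter, 55 mm high, at the left; bystander, leave alone. Origin at the centre of its underside
- lid_side: pink tub lid, 98 mm in diameter, 16 mm high, at the right; bystander, leave alone. Origin at the centre of its underside
- steel_cup: steel measuring cup, 72 mm in diameter, 82 mm high, behind the work on the right; bystander, leave alone. Origin at the centre of its underside
There are look-alikes about, which are no part of the job. Several things look just like the part that bears brass_bush_centre: the one meant starts nearest to the robot's base.

How it is judged (in metres and radians):
On the way, in this order (a step that is already met when the one before it is completed fails the run):
1. the brass bush sits fully down on the empty post and has been let go (horizontal distance between brass_bush_centre and post_foot below 0.006 m and z of brass_bush_centre in the frame of dial below 0.0575 m and angle between brass_bush_centre's own z axis and vertical below 0.12 rad and contact force between the fingers and brass_bush below 0.2 N), for 0.2 s.
2. the index plunger is pulled fully back in the fingers (value of joint index_plunger above 0.013 m and contact force between the fingers and index_plunger above 2 N), for 0.3 s.
At the end, for the whole second after the job is handed in: Fingers grip the plunger (2 N or more), held 13 mm or more of its 16 mm travel; the brass bush is down on the post (to about 3 mm), upright, within 6 mm of its axis, untouched; other bushes moved under 40 mm; tub, lid and cup under 30 mm (all of step 1 and all of step 2 and distance of each of black_bush_centre, white_bush_centre, red_bush_centre from where it was at the start of the episode below 0.04 m and distance of each of tub_side, lid_side, steel_cup from where it was at the start of the episode below 0.03 m); the arm keeps its last pose, push and grip.
It fails at once if the plunger is pulled (more than 6 mm) while the brass bush is not yet on the post (value of joint index_plunger above 0.006 m and not (horizontal distance between brass_bush_centre and post_foot below 0.006 m and z of brass_bush_centre in the frame of dial below 0.0575 m and angle between brass_bush_centre's own z axis and vertical below 0.12 rad)).
It fails at once if a bystander (tub, lid, cup) is pushed more than 30 mm (distance of any of tub_side, lid_side, steel_cup from where it was at the start of the episode above 0.03 m).
It also fails if it takes over 51 s, if anything falls off the work surface, if the arm or the gripper's body presses on something with over 40 N, if the wrist force passes 120 N, or if a joint passes its speed limit or range.

ROBOT

A 6-joint arm with a two-finger parallel gripper is mounted at the origin on a cart in front of the work surface, level with it; the furniture and walls round the work are solid. World frame = base frame: x ahead of the robot, y to its left, z up, the work surface at z = 0. Lengths are in mm, angles in rad, forces in N, time in s.
With the tool pointing down it reaches from about 350 to 875 mm from the base axis. Payload 4.2 kg.
Tool frame: the origin (TCP) lies at the very end of the fingers, on their centre line; the grasp point (between the pads) lies 19 mm behind it (arm.hold_point_z is the x of the grasp point in the tool frame, in mm); x points along the fingers, y is the direction in which the jaws open and shut, and the axes are right-handed (so a half turn about x gives the same grasp; the last joint's range is limited). The gripper opens to 87 mm and grips with 3 to 60 N. Pads are 19 mm wide; open, the fingers measure 117 mm over their backs; the gripper's body (75 mm by 190 mm) begins 51 mm behind the grasp point.
Start: joints at [-0.992, 0.385, 0.008, 0, -1.194, -0.259], TCP at [196.501, -593.285, 222.55] pointing down, gripper open.
Joint ranges: [-3.14, 3.14], [-1.21, 2.06], [-1.07, 1.41], [-3.16, 2.05], [-2.99, -0.16], [-3.1, 3.1]. Speed limits (rad/s): [2.79, 2.79, 3.14, 3.14, 3.14, 3.14].

INTERFACE

Orientations are given as a rotation vector (axis times angle).
In Python, from workcell import arm gives the robot as it stands.
- The arm moves only by the tool send_rows, never from a script. Its argument "deltas" is a list of rows, each an object of numbers: "gripper": the opening, from -1 (shut) to 1 (fully open), so that 0 is half open; "tx", "ty", "tz": the shift along the tool's x, y, z in m; "yaw": the turn about the tool's x in rad. In form: [{"gripper": .., "tx": .., "ty": .., "tz": .., "yaw": ..}, ...]. A call has 1 to 20 rows; each row is the pose to reach, as a shift and turn from the pose commanded when the call began, along the tool's axes at that moment; what a row does not reach only later rows make up. A row lasts 1/12 s, in which the tool goes at most 41.7 mm and 7.16 degrees, less where a joint would pass 70% of its speed; a pose out of reach is approached as far as the arm can. A call with a gripper value outside its range is refused whole. The fingers move at their own pace and stop on an object; "force" is the grip in N (left out, the last holds). Time passes only in rows, so rows that repeat a pose let the fingers close. It gives the time, the measured TCP pose, the force and the opening at its end, in the units of the state.
- arm.observe(): the state, without advancing time (a new reading comes with each control period).
- arm.camera(name): name is "side" or "top" or "wrist"; returns a dict with "color" (420x560x3 uint8, blue, green, red), "range_z" (420x560 float32, mm along the optical axis (not along the pixel's ray), 0 where there is no reading), "camera_matrix" (3x3 intrinsics, pixels), "R" (3x3) and "t" (3): a world point X has camera coordinates R X + t; the wrist camera has in their place "tool_from_camera" (4x4, takes a point from camera to tool coordinates, whose origin is the TCP and whose axes are the tool frame's). Camera axes: x right, y down, z forward; pixel columns grow to the right and rows downward; lengths in mm; the calibration is good to about 2 mm. A picture is of the moment at which its call begins: read the wrist's pose just before it.
- arm.hand_in(): hands the job in, once; it reports no verdict.
Trained networks look in the newest picture that a camera, given by its name, has taken for a name from the list of things; names that differ only in an ending like _2 or _b are one class to them, and where a whole thing is asked for, a point or a joint stands for the part that bears it (a point fixed in the world has none). Each returns a list of dicts, best first, with "score" (0 to 1); they miss things now and then, are a little off and sometimes report something else, mostly with a low value. They report only what shows in the picture. A call takes as long as a camera call. They do not tell look-alikes from the thing itself.
- arm.boxes_of(camera, label): "rect" ([left, top, right, bottom] in pixels, round what is visible of it).
- arm.mark_of(camera, label): "location" ([column, row] in pixels: a listed point, or the origin of a listed thing).
The state is a dict: "time": time; "joint_positions": joint angles; "joint_vel": joint speeds; "joint_torque": joint torques, N m; "eef_pos": TCP position; "tool_rot": TCP orientation; "wrist_force": force on the tool from outside, world axes, zero at the start; "moment": the same for the moment, N m; "width": finger opening in mm.
Only numpy, scipy, OpenCV 4.12 (cv2) and the standard library are available. Lean on these libraries where they do the work, as an engineer would, in place of code of your own. Each camera call takes 0.05 s, during which the arm holds its last target. There are 200 camera calls.

## Working session

There is one attempt and no reset: what is moved stays moved. The work goes in short steps, Python scripts to look and compute and a tool call to move; the robot and the scene stay as the last step left them, time stands still between calls to the robot, and variables do not carry over. Pictures are saved under pics/ and viewed, about 8 in all and at most 12, crops included, and the job is handed in when it is done.

Besides the shell and the picture viewer there is one more tool, called by a JSON object that holds its "op" and its "data". send_rows: Moves the arm, as the interface text tells. Its arguments: {"type":"object","properties":{"deltas":{"type":"array"},"force":{"type":"number"}},"required":["deltas"]}

```bash
mkdir -p pics; cat > h.py <<'E'
import numpy as np,cv2
from workcell import arm
from scipy.spatial.transform import Rotation as Ro
def world(c,u,v,z=None,rz=None):
    K=c["camera_matrix"];d=np.linalg.inv(K)@[u,v,1];R=np.array(c["R"]);t=np.array(c["t"])
    o=-R.T@t;w=R.T@d
    if z is not None:return o+w*(z-o[2])/w[2]
    return o+w*rz
E
python3 - <<'E'
from h import *
s=arm.observe();print(s)
for n in ("top","side"):
    c=arm.camera(n);cv2.imwrite(f"pics/{n}0.png",c["color"])
    print(n,"cam at",(-np.array(c["R"]).T@np.array(c["t"])).round())
    Z={"dial":0,"post_foot":34,"brass_bush_centre":20+4,"tray":0,"plunger_knob":123,"black_bush_centre":24,"white_bush_centre":24,"red_bush_centre":24,"tub_side":0,"lid_side":0,"steel_cup":0}
    for l,z in Z.items():
        print(l,[(np.round(m["location"]).tolist(),round(m["score"],2),world(c,*m["location"],z=z).round(1).tolist()) for m in arm.mark_of(n,l)[:5]])
E
```

```text
{'time': 0.0, 'joint_positions': array([-9.92402508e-01,  3.85567190e-01,  6.62609822e-03, -5.18916265e-04,
       -1.19402867e+00, -2.58607320e-01]), 'joint_vel': array([ 0.00016952, -0.00113821, -0.00201767,  0.00165022, -0.00164867,
       -0.00024685]), 'joint_torque': array([-2.58158880e-04, -3.90661597e+01,  1.87407428e+01,  4.21998605e+00,
        1.10066874e-02, -2.10682438e-04]), 'eef_pos': array([ 196.30875224, -592.72297104,  221.45035792]), 'tool_rot': array([-0.24911164,  1.55664772,  0.25255111]), 'wrist_force': array([ 0.09530592,  0.50582232, -0.44943465]), 'moment': array([-0.01575298, -0.02804298, -0.00789817]), 'width': 87.19012478655189}
top cam at [ 359.   70. 1149.]
dial []
post_foot [([418.0, 240.0], 0.59, [464.4, -290.6, 34.0])]
brass_bush_centre [([194.0, 256.0], 0.63, [530.6, 283.8, 24.0]), ([233.0, 258.0], 0.51, [507.4, 183.7, 24.0]), ([382.0, 220.0], 0.4, [532.1, -213.7, 24.0])]
tray [([254.0, 271.0], 0.56, [465.9, 138.8, 0.0])]
plunger_knob [([381.0, 223.0], 0.65, [510.8, -186.6, 123.0])]
black_bush_centre [([264.0, 250.0], 0.62, [510.7, 103.0, 24.0]), ([
[... 587 characters left out ...]
, 65.3, 0.0])]
post_foot [([332.0, 176.0], 0.8, [465.8, -285.5, 34.0])]
brass_bush_centre [([296.0, 269.0], 0.69, [508.1, 183.1, 24.0]), ([272.0, 300.0], 0.59, [542.1, 298.9, 24.0])]
tray [([318.0, 265.0], 0.81, [463.7, 128.8, 0.0])]
plunger_knob [([312.0, 162.0], 0.4, [520.9, -181.9, 123.0])]
black_bush_centre [([299.0, 248.0], 0.79, [513.7, 101.6, 24.0])]
white_bush_centre [([335.0, 253.0], 0.66, [425.5, 102.9, 24.0])]
red_bush_centre [([312.0, 162.0], 0.5, [540.5, -392.5, 24.0]), ([338.0, 273.0], 0.48, [411.8, 178.6, 24.0])]
tub_side [([282.0, 355.0], 0.67, [499.7, 420.6, 0.0])]
lid_side [([276.0, 178.0], 0.9, [643.9, -299.5, 0.0])]
steel_cup [([242.0, 188.0], 0.77, [736.3, -211.9, 0.0])]
```

```bash
python3 - <<'E'
import cv2
a=cv2.imread("pics/top0.png")[120:330,120:450]
cv2.imwrite("pics/topc.png",cv2.resize(a,None,fx=2.4,fy=2.4,interpolation=2))
b=cv2.imread("pics/side0.png")[130:400,200:400]
cv2.imwrite("pics/sidec.png",cv2.resize(b,None,fx=2.2,fy=2.2,interpolation=2))
E
```

```text
(no output)
```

View pics/topc.png

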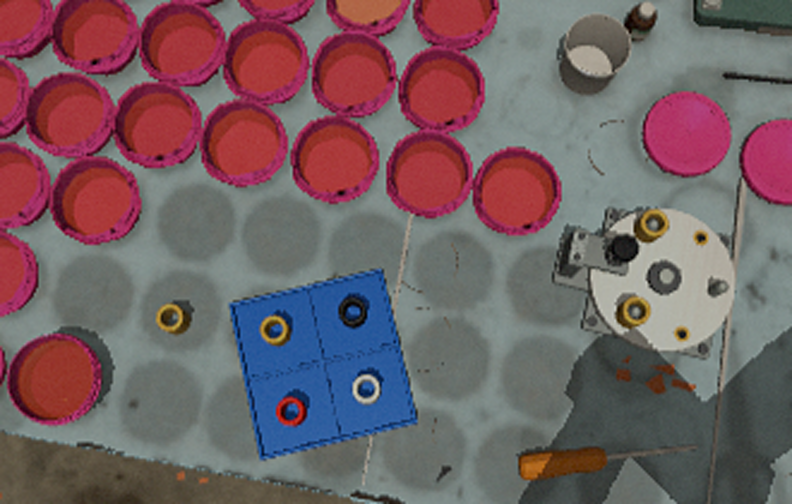

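View pics/sidec.png

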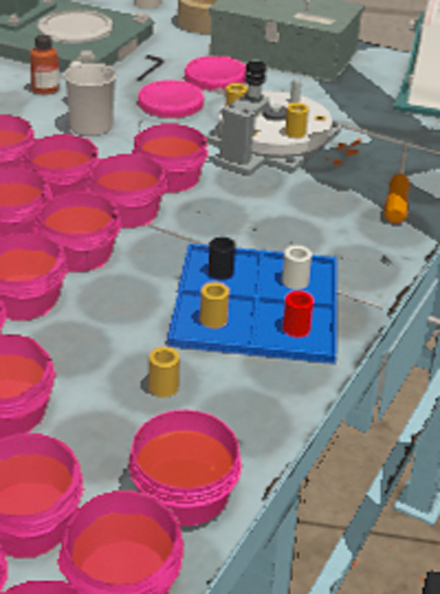

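Brass candidates in the top picture: in the tray (234,257), loose on the table to its left (192,252), and two on dial posts (about (391,213) and (384,249)). The tray one fits: it stands in a compartment and, at about 539 mm, is nearest the base (the loose one is at about 605 mm). Next, a wrist-camera look at the dial on the way.

```bash
cat >> h.py <<'E'
def plan(p,yaw_dir=None,grip=None):
    """deltas (m, rad) to bring TCP to world p (mm), tool y along world heading yaw_dir (rad, mod pi)"""
    s=arm.observe();R=Ro.from_rotvec(s["tool_rot"]).as_matrix()
    d=R.T@(np.array(p)-s["eef_pos"])/1000
    a=0
    h=np.arctan2(R[1,1],R[0,1])
    if yaw_dir is not None:
        # turn about tool x (down): positive yaw lowers heading
        a=-(yaw_dir-h); a=(a+np.pi/2)%np.pi-np.pi/2
    print("pos",s["eef_pos"].round(1),"t",round(s["time"],2),"w",round(s["width"],1),"F",s["wrist_force"].round(1),"q6",s["joint_positions"][5].round(2),"heading",h.round(3),"delta",d.round(4),"yaw",round(a,3))
def wcam():
    s=arm.observe();c=arm.camera("wrist");T=np.eye(4);T[:3,:3]=Ro.from_rotvec(s["tool_rot"]).as_matrix();T[:3,3]=s["eef_pos"]
    M=np.linalg.inv(T@np.array(c["tool_from_camera"]));c["R"]=M[:3,:3];c["t"]=M[:3,3];return c
def marks(c,n,Z):
    for l,z in Z.items():
        print(l,[(np.round(m["location"]).tolist(),round(m["score"],2),world(c,*m["location"],z=z).round(1).tolist()) for m in arm.mark_of(n,l)[:4]])
E
python3 - <<'E'
from h import *
c=wcam();print(np.round(c["tool_from_camera"],2),c["camera_matrix"])
print(Ro.from_rotvec(arm.observe()["tool_rot"]).as_matrix().round(3))
plan([440,-240,260],0)
for p in ("pics/top0.png",):
    a=cv2.imread(p)[225:305,175:290];cv2.imwrite("pics/trayc.png",cv2.resize(a,None,fx=6,fy=6,interpolation=2))
E
```

```text
[[   0.     -0.26    0.97 -162.64]
 [   1.      0.     -0.      0.  ]
 [  -0.      0.97    0.26  -70.21]
 [   0.      0.      0.      1.  ]] [[321.14175872   0.         279.10231325]
 [  0.         321.14175872 202.65886192]
 [  0.           0.           1.        ]]
[[-0.    -0.314  0.949]
 [ 0.     0.949  0.314]
 [-1.     0.    -0.   ]]
pos [ 196.5 -593.3  222.5] t 1.25 w 87.0 F [-0.3  0.7  0.1] q6 -0.26 heading 1.891 delta [-0.0375  0.2588  0.3422] yaw -1.251
```

View pics/trayc.png

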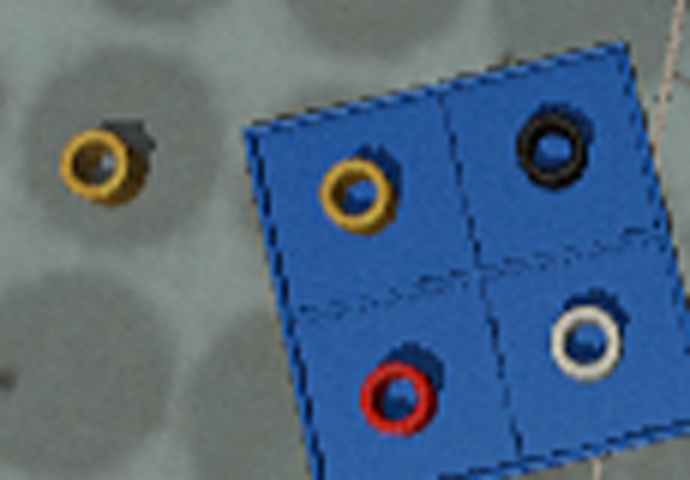

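The crop shows the tray brass bush clearly at crop (358,195), i.e. px (234.7,257.5), inside its compartment; the loose look-alike sits outside the tray at crop (97,165).

{"op": "send_rows", "data": {"deltas": [{"tx": -0.04, "ty": 0.02, "tz": 0.02, "gripper": 1}, {"tx": -0.04, "ty": 0.243, "tz": 0.326, "gripper": 1}, {"tx": -0.04, "ty": 0.243, "tz": 0.326, "gripper": 1}, {"tx": -0.04, "ty": 0.243, "tz": 0.326, "gripper": 1}, {"tx": -0.04, "ty": 0.243, "tz": 0.326, "gripper": 1}, {"tx": -0.04, "ty": 0.243, "tz": 0.326, "gripper": 1}, {"tx": -0.04, "ty": 0.243, "tz": 0.326, "gripper": 1}, {"tx": -0.04, "ty": 0.243, "tz": 0.326, "gripper": 1}, {"tx": -0.04, "ty": 0.243, "tz": 0.326, "gripper": 1}, {"tx": -0.04, "ty": 0.243, "tz": 0.326, "gripper": 1}, {"tx": -0.04, "ty": 0.243, "tz": 0.326, "gripper": 1}, {"tx": -0.04, "ty": 0.243, "tz": 0.326, "gripper": 1}, {"tx": -0.04, "ty": 0.243, "tz": 0.326, "gripper": 1}, {"tx": -0.04, "ty": 0.243, "tz": 0.326, "gripper": 1}], "force": 30}}

```text
schema error: expected keys gripper, tx, ty, tz, yaw
```

```bash
python3 - <<'E'
from h import *
c=wcam();cv2.imwrite("pics/w1.png",c["color"]);np.savez("w1.npz",**{k:np.array(v) for k,v in c.items()})
marks(c,"wrist",{"post_foot":34,"plunger_knob":123,"dial":0,"brass_bush_centre":54})
plan([470,165,260])
E
```

```text
post_foot []
plunger_knob []
dial []
brass_bush_centre []
pos [ 196.5 -593.3  222.5] t 1.5 w 87.5 F [ 0.2 -0.3  0. ] q6 -0.26 heading 1.891 delta [-0.0374  0.6339  0.498 ] yaw 0
```

View pics/w1.png

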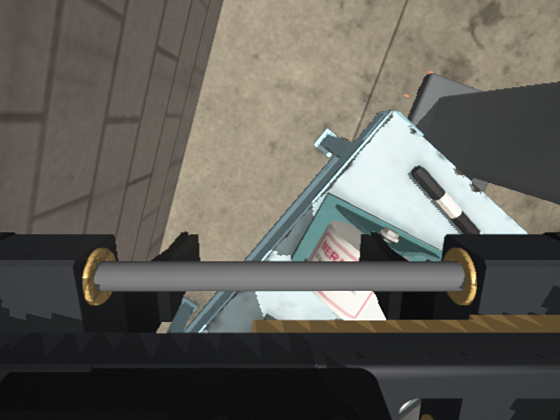

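The wrist view (before any movement) shows the gripper blocking the rows below about 230; only targets on the tool's −z side are visible. Resending with all the keys and a better viewpoint.

{"op": "send_rows", "data": {"deltas": [{"tx": -0.04, "ty": 0.02, "tz": 0.02, "yaw": 0, "gripper": 1}, {"tx": -0.04, "ty": 0.245, "tz": 0.447, "yaw": 0, "gripper": 1}, {"tx": -0.04, "ty": 0.245, "tz": 0.447, "yaw": 0, "gripper": 1}, {"tx": -0.04, "ty": 0.245, "tz": 0.447, "yaw": 0, "gripper": 1}, {"tx": -0.04, "ty": 0.245, "tz": 0.447, "yaw": 0, "gripper": 1}, {"tx": -0.04, "ty": 0.245, "tz": 0.447, "yaw": 0, "gripper": 1}, {"tx": -0.04, "ty": 0.245, "tz": 0.447, "yaw": 0, "gripper": 1}, {"tx": -0.04, "ty": 0.245, "tz": 0.447, "yaw": 0, "gripper": 1}, {"tx": -0.04, "ty": 0.245, "tz": 0.447, "yaw": 0, "gripper": 1}, {"tx": -0.04, "ty": 0.245, "tz": 0.447, "yaw": 0, "gripper": 1}, {"tx": -0.04, "ty": 0.245, "tz": 0.447, "yaw": 0, "gripper": 1}, {"tx": -0.04, "ty": 0.245, "tz": 0.447, "yaw": 0, "gripper": 1}, {"tx": -0.04, "ty": 0.245, "tz": 0.447, "yaw": 0, "gripper": 1}, {"tx": -0.04, "ty": 0.245, "tz": 0.447, "yaw": 0, "gripper": 1}, {"tx": -0.04, "ty": 0.245, "tz": 0.447, "yaw": 0, "gripper": 1}, {"tx": -0.04, "ty": 0.245, "tz": 0.447, "yaw": 0, "gripper": 1}], "force": 30}}

```text
time: 2.83
eef_pos: [543.5, -220.2, 262.4]
tool_rot: [-0.251, 1.557, 0.251]
wrist_force: [-0.6, -0.9, -0.1]
width: 87.0
```

```bash
python3 - <<'E'
from h import *
c=wcam();cv2.imwrite("pics/w2.png",c["color"]);np.savez("w2.npz",**{k:np.array(v) for k,v in c.items()})
marks(c,"wrist",{"post_foot":34,"plunger_knob":123,"dial":0,"brass_bush_centre":54})
plan([565,200,260])
E
```

```text
post_foot [([250.0, 91.0], 0.57, [459.7, -284.1, 34.0])]
plunger_knob [([331.0, 178.0], 0.95, [514.5, -178.3, 123.0]), ([282.0, 126.0], 0.51, [483.9, -238.1, 123.0])]
dial [([284.0, 124.0], 0.97, [483.0, -234.4, 0.0])]
brass_bush_centre []
pos [ 543.2 -221.1  262.8] t 3.08 w 87.0 F [ 0.4 -0.4 -0.1] q6 -1.14 heading 1.889 delta [0.0028 0.3931 0.1525] yaw 0
```

View pics/w2.png

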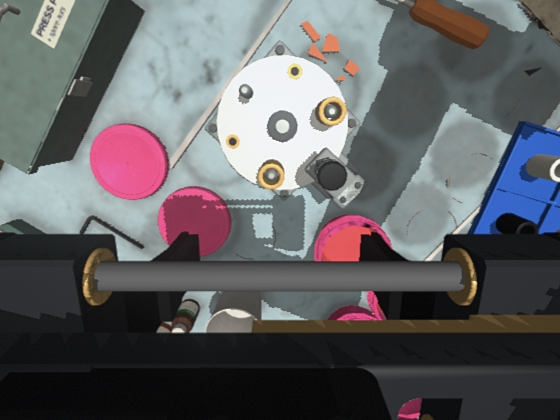

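The wrist view shows the disc (~(284,124)), empty post (tip ~(246,91), foot ~(250,95)), knob (331,178), and bushes on two posts at (331,110) and (271,175). Refine with the depth cloud.

```bash
cat >> h.py <<'E'
def cloud(c):
    z=np.asarray(c["range_z"],float);v,u=np.mgrid[:z.shape[0],:z.shape[1]];K=np.asarray(c["camera_matrix"])
    P=np.stack([(u-K[0,2])/K[0,0]*z,(v-K[1,2])/K[1,1]*z,z],-1)
    W=(P-np.asarray(c["t"]))@np.asarray(c["R"]);W[z<=0]=np.nan;return W
def circ(P):
    (x,y),r=cv2.minEnclosingCircle(P[:,:2].astype(np.float32));return np.round([x,y,r],1)
E
python3 - <<'E'
from h import *
c=dict(np.load("w2.npz"));W=cloud(c)[:232].reshape(-1,3);W=W[~np.isnan(W[:,0])]
near=lambda p,r,lo,hi:W[(np.hypot(*(W[:,:2]-p).T)<r)&(W[:,2]>lo)&(W[:,2]<hi)]
D=near([485,-237],95,28,40);print("disc",circ(D),np.median(D[:,2]),len(D))
for n,p,r,lo,hi in(("posttop",[461,-286],16,50,80),("postany",[461,-286],16,42,80),("knobtop",[514,-180],25,126,145)):
    Q=near(p,r,lo,hi);print(n,len(Q),circ(Q) if len(Q) else 0,Q[:,:2].mean(0).round(1),np.median(Q[:,2]).round(1),Q[:,2].max().round(1))
for p in([ (0,0)]):
    Q=near([485,-237],75,70,80);_,l,_,cc=None,None,None,None
    import scipy.cluster.vq as vq
    k,_=vq.kmeans2(Q[:,:2],np.array([[535.,-265],[470.,-185]]),minit='matrix');print("bush tops",k.round(1),np.median(Q[:,2]),len(Q))
m=arm
h=np.array([514.5,-178.3])-[459.7,-284.1];print("heading",np.arctan2(h[1],h[0]))
E
```

```text
disc [ 487.6 -228.5   85.9] 34.41886086241712 11018
posttop 155 [ 461.9 -285.9    6.8] [ 462.2 -285.2] 66.0 70.7
postany 158 [ 461.9 -285.9    6.8] [ 462.2 -285.1] 66.0 70.7
knobtop 741 [ 510.5 -180.2   14. ] [ 510.  -181.2] 136.1 138.7
bush tops [[ 537.1 -231.2]
 [ 453.1 -191.9]] 74.08579271655736 759
heading 1.0928854208580485
```

{"op": "send_rows", "data": {"deltas": [{"tx": 0, "ty": 0.393, "tz": 0.153, "yaw": 0, "gripper": 0.4}, {"tx": 0, "ty": 0.393, "tz": 0.153, "yaw": 0, "gripper": 0.4}, {"tx": 0, "ty": 0.393, "tz": 0.153, "yaw": 0, "gripper": 0.4}, {"tx": 0, "ty": 0.393, "tz": 0.153, "yaw": 0, "gripper": 0.4}, {"tx": 0, "ty": 0.393, "tz": 0.153, "yaw": 0, "gripper": 0.4}, {"tx": 0, "ty": 0.393, "tz": 0.153, "yaw": 0, "gripper": 0.4}, {"tx": 0, "ty": 0.393, "tz": 0.153, "yaw": 0, "gripper": 0.4}, {"tx": 0, "ty": 0.393, "tz": 0.153, "yaw": 0, "gripper": 0.4}, {"tx": 0, "ty": 0.393, "tz": 0.153, "yaw": 0, "gripper": 0.4}, {"tx": 0, "ty": 0.393, "tz": 0.153, "yaw": 0, "gripper": 0.4}, {"tx": 0, "ty": 0.393, "tz": 0.153, "yaw": 0, "gripper": 0.4}, {"tx": 0, "ty": 0.393, "tz": 0.153, "yaw": 0, "gripper": 0.4}, {"tx": 0, "ty": 0.393, "tz": 0.153, "yaw": 0, "gripper": 0.4}]}}

```text
time: 4.17
eef_pos: [565.4, 200.5, 262.4]
tool_rot: [-0.251, 1.557, 0.251]
wrist_force: [-0.5, -0.2, -0.6]
width: 60.9
```

```bash
python3 - <<'E'
from h import *
c=wcam();cv2.imwrite("pics/w3.png",c["color"]);np.savez("w3.npz",**{k:np.array(v) for k,v in c.items()})
marks(c,"wrist",{"brass_bush_centre":24,"red_bush_centre":24,"black_bush_centre":24})
W=cloud(c)[:232].reshape(-1,3);W=W[~np.isnan(W[:,0])]
for p in([507,183],[415,183],[511,103]):
    Q=W[(np.hypot(*(W[:,:2]-p).T)<30)&(W[:,2]>36)&(W[:,2]<52)];print(len(Q),circ(Q) if len(Q) else 0,Q[:,:2].mean(0),np.median(Q[:,2]))
plan([507,183,80])
E
```

```text
brass_bush_centre [([352.0, 181.0], 0.7, [544.2, 290.9, 24.0]), ([282.0, 124.0], 0.55, [505.6, 183.4, 24.0])]
red_bush_centre [([302.0, 48.0], 0.79, [417.6, 178.6, 24.0])]
black_bush_centre [([214.0, 107.0], 0.95, [512.1, 100.2, 24.0])]
317 [507.1 182.6  14.7] [506.92533622 182.75283287] 44.01585408632711
424 [420.  179.7  14.9] [420.22024579 179.56610896] 43.953944577904394
378 [511.4  97.9  14.8] [511.11503371  98.32376425] 44.11818441804387
pos [565.6 199.3 262.9] t 4.37 w 60.8 F [-0.5 -0.4  0.1] q6 -1.86 heading 1.888 delta [ 0.1829  0.0028 -0.0609] yaw 0
```

View pics/w3.png

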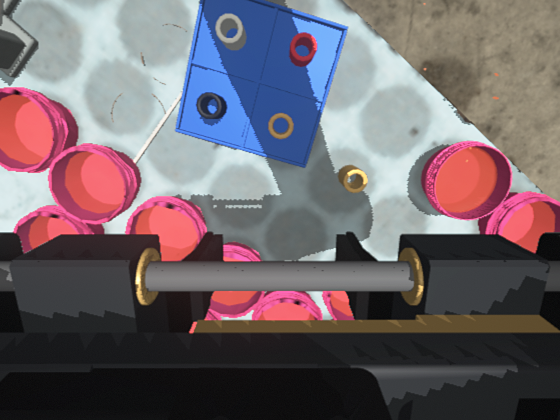

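The picture shows the tray brass bush at (281,125), the look-alike at (352,179). Bush measured at (507.0, 182.7), top 44 mm.

{"op": "send_rows", "data": {"deltas": [{"tx": 0.03, "ty": 0.0015, "tz": -0.04, "yaw": 0, "gripper": 0.4}, {"tx": 0.07, "ty": 0.0015, "tz": -0.061, "yaw": 0, "gripper": 0.4}, {"tx": 0.11, "ty": 0.0015, "tz": -0.061, "yaw": 0, "gripper": 0.4}, {"tx": 0.15, "ty": 0.0015, "tz": -0.061, "yaw": 0, "gripper": 0.4}, {"tx": 0.18, "ty": 0.0015, "tz": -0.061, "yaw": 0, "gripper": 0.4}, {"tx": 0.2, "ty": 0.0015, "tz": -0.061, "yaw": 0, "gripper": 0.4}, {"tx": 0.22, "ty": 0.0015, "tz": -0.061, "yaw": 0, "gripper": 0.4}, {"tx": 0.236, "ty": 0.0015, "tz": -0.061, "yaw": 0, "gripper": 0.4}, {"tx": 0.246, "ty": 0.0015, "tz": -0.061, "yaw": 0, "gripper": 0.4}, {"tx": 0.246, "ty": 0.0015, "tz": -0.061, "yaw": 0, "gripper": 0.4}, {"tx": 0.246, "ty": 0.0015, "tz": -0.061, "yaw": 0, "gripper": -1}, {"tx": 0.246, "ty": 0.0015, "tz": -0.061, "yaw": 0, "gripper": -1}, {"tx": 0.246, "ty": 0.0015, "tz": -0.061, "yaw": 0, "gripper": -1}, {"tx": 0.246, "ty": 0.0015, "tz": -0.061, "yaw": 0, "gripper": -1}, {"tx": 0.246, "ty": 0.0015, "tz": -0.061, "yaw": 0, "gripper": -1}, {"tx": 0.246, "ty": 0.0015, "tz": -0.061, "yaw": 0, "gripper": -1}], "force": 25}}

```text
time: 5.7
eef_pos: [507.4, 183.5, 17.1]
tool_rot: [-0.251, 1.555, 0.251]
wrist_force: [0.2, 0.2, 3.8]
width: 28.9
```

{"op": "send_rows", "data": {"deltas": [{"tx": -0.03, "ty": 0, "tz": 0, "yaw": 0, "gripper": -1}, {"tx": -0.07, "ty": 0, "tz": 0, "yaw": 0, "gripper": -1}, {"tx": -0.11, "ty": 0, "tz": 0, "yaw": 0, "gripper": -1}, {"tx": -0.15, "ty": 0, "tz": 0, "yaw": 0, "gripper": -1}, {"tx": -0.17, "ty": -0.03, "tz": -0.013, "yaw": -0.1, "gripper": -1}, {"tx": -0.17, "ty": -0.431, "tz": -0.1895, "yaw": -0.82, "gripper": -1}, {"tx": -0.17, "ty": -0.431, "tz": -0.1895, "yaw": -0.82, "gripper": -1}, {"tx": -0.17, "ty": -0.431, "tz": -0.1895, "yaw": -0.82, "gripper": -1}, {"tx": -0.17, "ty": -0.431, "tz": -0.1895, "yaw": -0.82, "gripper": -1}, {"tx": -0.17, "ty": -0.431, "tz": -0.1895, "yaw": -0.82, "gripper": -1}, {"tx": -0.17, "ty": -0.431, "tz": -0.1895, "yaw": -0.82, "gripper": -1}, {"tx": -0.17, "ty": -0.431, "tz": -0.1895, "yaw": -0.82, "gripper": -1}, {"tx": -0.17, "ty": -0.431, "tz": -0.1895, "yaw": -0.82, "gripper": -1}, {"tx": -0.17, "ty": -0.431, "tz": -0.1895, "yaw": -0.82, "gripper": -1}, {"tx": -0.17, "ty": -0.431, "tz": -0.1895, "yaw": -0.82, "gripper": -1}, {"tx": -0.17, "ty": -0.431, "tz": -0.1895, "yaw": -0.82, "gripper": -1}, {"tx": -0.17, "ty": -0.431, "tz": -0.1895, "yaw": -0.82, "gripper": -1}, {"tx": -0.17, "ty": -0.431, "tz": -0.1895, "yaw": -0.82, "gripper": -1}, {"tx": -0.17, "ty": -0.431, "tz": -0.1895, "yaw": -0.82, "gripper": -1}, {"tx": -0.17, "ty": -0.431, "tz": -0.1895, "yaw": -0.82, "gripper": -1}]}}

```text
time: 7.37
eef_pos: [462.7, -284.4, 186.5]
tool_rot: [-0.887, 1.382, 0.887]
wrist_force: [0.1, 1.2, -0.3]
width: 28.9
```

```bash
python3 - <<'E'
from h import *
plan([462,-286,80],2.71)
s=arm.observe();c=arm.camera("side");cv2.imwrite("pics/s4.png",cv2.resize(c["color"][60:260,220:420],None,fx=3,fy=3,interpolation=2))
d=arm.camera("top");d2=cv2.resize(d["color"][150:300,330:480],None,fx=4,fy=4,interpolation=2);cv2.imwrite("pics/s4.png",np.hstack([cv2.resize(c["color"][60:260,230:400],(390,460)),cv2.resize(d2,(400,460))]))
E
```

```text
pos [ 462.7 -284.4  186.5] t 7.37 w 28.9 F [ 0.1  1.2 -0.3] q6 -0.18 heading 2.712 delta [ 0.1065 -0.     -0.0017] yaw 0.002
```

View pics/s4.png

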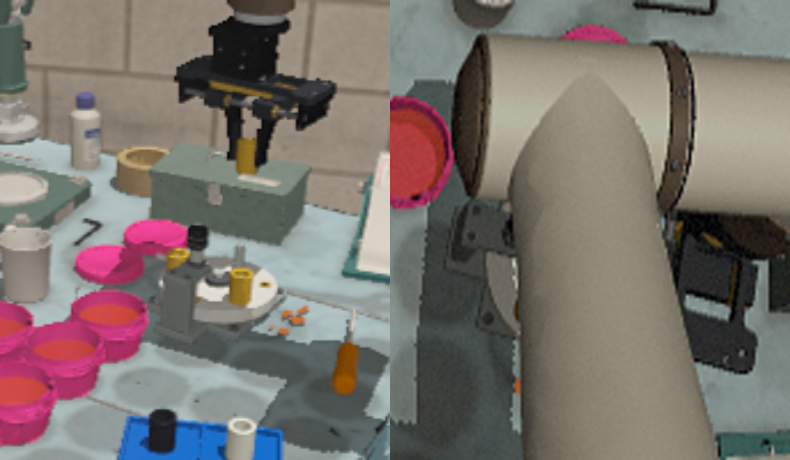

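Bush is held upright above the post (side view: bush (246,155), post tip directly beneath at (239,250)). Lower in stages, watching the force.

{"op": "send_rows", "data": {"deltas": [{"tx": 0.03, "ty": 0, "tz": -0.001, "yaw": 0, "gripper": -1}, {"tx": 0.065, "ty": 0, "tz": -0.001, "yaw": 0, "gripper": -1}, {"tx": 0.09, "ty": 0, "tz": -0.001, "yaw": 0, "gripper": -1}, {"tx": 0.1, "ty": 0, "tz": -0.001, "yaw": 0, "gripper": -1}, {"tx": 0.104, "ty": 0, "tz": -0.001, "yaw": 0, "gripper": -1}, {"tx": 0.108, "ty": 0, "tz": -0.001, "yaw": 0, "gripper": -1}, {"tx": 0.112, "ty": 0, "tz": -0.001, "yaw": 0, "gripper": -1}, {"tx": 0.115, "ty": 0, "tz": -0.001, "yaw": 0, "gripper": -1}, {"tx": 0.115, "ty": 0, "tz": -0.001, "yaw": 0, "gripper": -1}]}}

```text
time: 8.22
eef_pos: [462.7, -286.4, 72.1]
tool_rot: [-0.887, 1.382, 0.885]
wrist_force: [-0.6, 0.4, 0.3]
width: 28.9
```

```bash
python3 - <<'E'
from h import *
plan([462,-286,47],2.71)
c=arm.camera("side");W=cloud(c)
print(world(c,*[0,0],z=0)[:0])
marks(c,"side",{"brass_bush_centre":80,"post_foot":34})
cv2.imwrite("pics/s5.png",cv2.resize(c["color"][110:230,270:390],None,fx=5,fy=5,interpolation=2))
E
```

```text
pos [ 462.7 -286.4   72.1] t 8.22 w 28.9 F [-0.6  0.4  0.3] q6 -0.17 heading 2.711 delta [0.0251 0.0009 0.0001] yaw 0.001
[]
brass_bush_centre [([273.0, 300.0], 0.84, [530.8, 358.8, 80.0]), ([334.0, 164.0], 0.4, [460.9, -277.3, 80.0])]
post_foot [([335.0, 175.0], 0.96, [456.9, -292.3, 34.0])]
```

View pics/s5.png

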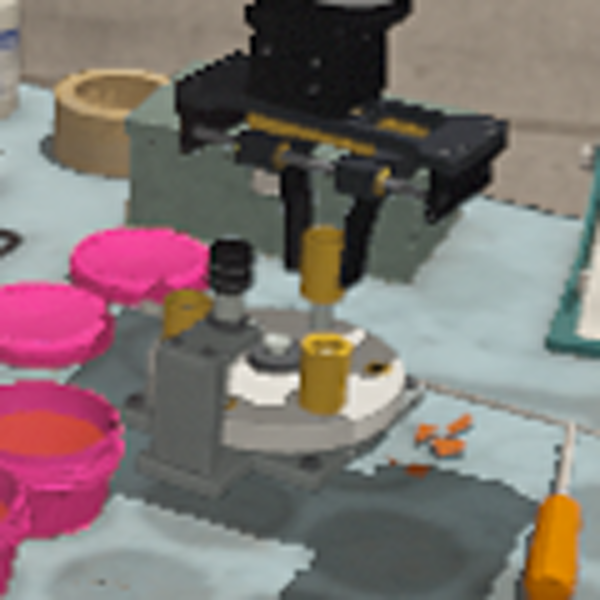

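The bush (322,265) is threaded over the post (visible beneath at (325,315)) with no side force. Lower the rest and release.

{"op": "send_rows", "data": {"deltas": [{"tx": 0.006, "ty": 0, "tz": 0, "yaw": 0, "gripper": -1}, {"tx": 0.012, "ty": 0, "tz": 0, "yaw": 0, "gripper": -1}, {"tx": 0.017, "ty": 0, "tz": 0, "yaw": 0, "gripper": -1}, {"tx": 0.022, "ty": 0, "tz": 0, "yaw": 0, "gripper": -1}, {"tx": 0.025, "ty": 0, "tz": 0, "yaw": 0, "gripper": -1}, {"tx": 0.025, "ty": 0, "tz": 0, "yaw": 0, "gripper": -1}]}}

```text
time: 8.87
eef_pos: [461.9, -286.3, 47.1]
tool_rot: [-0.886, 1.384, 0.888]
wrist_force: [-2.7, 0.8, 7.5]
width: 29.3
```

{"op": "send_rows", "data": {"deltas": [{"tx": 0, "ty": 0, "tz": 0, "yaw": 0, "gripper": 0.3}, {"tx": 0, "ty": 0, "tz": 0, "yaw": 0, "gripper": 0.3}, {"tx": 0, "ty": 0, "tz": 0, "yaw": 0, "gripper": 0.3}, {"tx": 0, "ty": 0, "tz": 0, "yaw": 0, "gripper": 0.3}, {"tx": 0, "ty": 0, "tz": 0, "yaw": 0, "gripper": 0.3}, {"tx": -0.02, "ty": 0, "tz": 0, "yaw": 0, "gripper": 0.3}, {"tx": -0.06, "ty": 0, "tz": 0, "yaw": 0, "gripper": 0.3}, {"tx": -0.1, "ty": 0, "tz": 0, "yaw": 0, "gripper": 0.3}, {"tx": -0.14, "ty": 0, "tz": 0, "yaw": 0, "gripper": 0.3}, {"tx": -0.16, "ty": 0, "tz": 0.04, "yaw": 0, "gripper": 0.3}, {"tx": -0.16, "ty": 0, "tz": 0.08, "yaw": 0, "gripper": 0.3}, {"tx": -0.16, "ty": 0, "tz": 0.116, "yaw": 0, "gripper": 0.3}, {"tx": -0.16, "ty": 0, "tz": 0.116, "yaw": 0, "gripper": 0.3}, {"tx": -0.16, "ty": 0, "tz": 0.116, "yaw": 0, "gripper": 0.3}]}}

```text
time: 10.03
eef_pos: [511.4, -179.4, 206.5]
tool_rot: [-0.889, 1.382, 0.889]
wrist_force: [-0.3, 0.5, -0.3]
width: 56.9
```

```bash
python3 - <<'E'
from h import *
c=wcam();W=cloud(c)[:232].reshape(-1,3);W=W[~np.isnan(W[:,0])]
Q=W[(np.hypot(*(W[:,:2]-[462,-286]).T)<30)&(W[:,2]>60)&(W[:,2]<95)];print("bush",len(Q),circ(Q),np.percentile(Q[:,2],[5,50,95]))
cv2.imwrite("pics/w6.png",c["color"])
plan([510.5,-180.5,104],2.71)
s=arm.camera("side")
cv2.imwrite("pics/s6.png",np.hstack([cv2.resize(s["color"][110:230,270:390],(400,400)),cv2.resize(c["color"][:240,100:400],(400,400))]))
E
```

```text
bush 928 [ 461.6 -286.8   14.9] [63.37767865 73.57650008 75.27974116]
pos [ 510.8 -180.4  206.3] t 10.08 w 56.5 F [-0.2 -0.6 -0.1] q6 -0.39 heading 2.712 delta [ 0.1023  0.0002 -0.0002] yaw 0.002
```

View pics/s6.png

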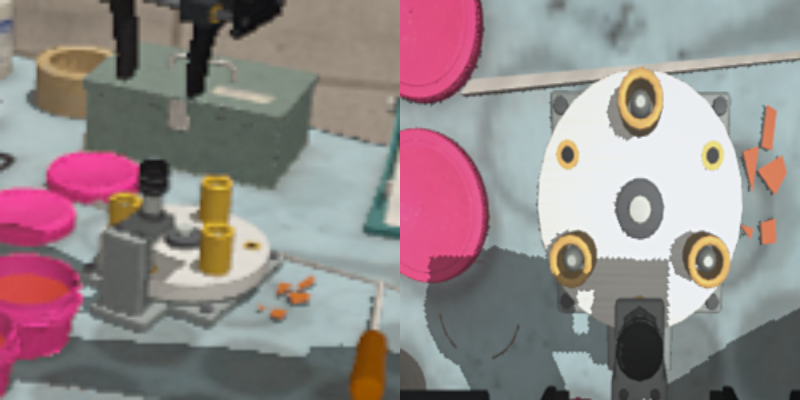

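Bush is seated: top at 74 mm like the two others, centre within ~1 mm of the post. Now descend on the knob and grip.

{"op": "send_rows", "data": {"deltas": [{"tx": 0.03, "ty": 0, "tz": 0, "yaw": 0, "gripper": 0.3}, {"tx": 0.06, "ty": 0, "tz": 0, "yaw": 0, "gripper": 0.3}, {"tx": 0.085, "ty": 0, "tz": 0, "yaw": 0, "gripper": 0.3}, {"tx": 0.098, "ty": 0, "tz": 0, "yaw": 0, "gripper": 0.3}, {"tx": 0.102, "ty": 0, "tz": 0, "yaw": 0, "gripper": 0.3}, {"tx": 0.102, "ty": 0, "tz": 0, "yaw": 0, "gripper": -1}, {"tx": 0.102, "ty": 0, "tz": 0, "yaw": 0, "gripper": -1}, {"tx": 0.102, "ty": 0, "tz": 0, "yaw": 0, "gripper": -1}, {"tx": 0.102, "ty": 0, "tz": 0, "yaw": 0, "gripper": -1}, {"tx": 0.102, "ty": 0, "tz": 0, "yaw": 0, "gripper": -1}, {"tx": 0.102, "ty": 0, "tz": 0, "yaw": 0, "gripper": -1}], "force": 50}}

```text
time: 11.05
eef_pos: [510.6, -180.8, 105.5]
tool_rot: [-0.886, 1.382, 0.886]
wrist_force: [-2.1, 2.0, 3.1]
width: 26.4
```

Gripped at the knob's width. Pull up 16 mm.

{"op": "send_rows", "data": {"deltas": [{"tx": -0.003, "ty": 0, "tz": 0, "yaw": 0, "gripper": -1}, {"tx": -0.006, "ty": 0, "tz": 0, "yaw": 0, "gripper": -1}, {"tx": -0.009, "ty": 0, "tz": 0, "yaw": 0, "gripper": -1}, {"tx": -0.012, "ty": 0, "tz": 0, "yaw": 0, "gripper": -1}, {"tx": -0.0145, "ty": 0, "tz": 0, "yaw": 0, "gripper": -1}, {"tx": -0.016, "ty": 0, "tz": 0, "yaw": 0, "gripper": -1}, {"tx": -0.016, "ty": 0, "tz": 0, "yaw": 0, "gripper": -1}, {"tx": -0.016, "ty": 0, "tz": 0, "yaw": 0, "gripper": -1}]}}

```text
time: 11.72
eef_pos: [510.5, -180.8, 120.1]
tool_rot: [-0.885, 1.383, 0.887]
wrist_force: [1.8, 0.9, -9.0]
width: 26.2
```

```bash
python3 - <<'E'
from h import *
for i in range(2):
    s=arm.camera("side");plan([510.5,-180.5,120])
W=cloud(s);v=W[130:190,290:340].reshape(-1,3)
c=wcam();Q=cloud(c)[:232].reshape(-1,3);k=Q[(np.hypot(*(Q[:,:2]-[510.5,-180.5]).T)<13)&(Q[:,2]>100)];print("knob top?",len(k),np.percentile(k[:,2],[5,50,95]) if len(k) else 0)
k=v[(np.hypot(*(v[:,:2]-[510.5,-180.5]).T)<16)&(v[:,2]>95)];print(len(k),np.percentile(k[:,2],[0,5,50,95,100]).round() if len(k) else 0)
b=Q[(np.hypot(*(Q[:,:2]-[462,-286]).T)<30)&(Q[:,2]>70)&(Q[:,2]<80)];print("bush",len(b),circ(b) if len(b) else 0)
cv2.imwrite("pics/s7.png",np.hstack([cv2.resize(s["color"][110:230,270:390],(400,400)),cv2.resize(c["color"],(400,400))]))
E
```

```text
pos [ 510.5 -180.8  120.1] t 11.77 w 26.3 F [ 1.4 -0.2 -9.6] q6 -0.39 heading 2.71 delta [0.0001 0.0002 0.0003] yaw 0
pos [ 510.5 -180.8  120.1] t 11.82 w 26.5 F [ 2.8  0.4 -9.1] q6 -0.39 heading 2.71 delta [0.0001 0.0002 0.0003] yaw 0
knob top? 115 [100.36542891 104.82205396 108.59419565]
158 [ 96.  99. 142. 171. 205.]
bush 1366 [ 461.6 -286.7   14.9]
```

View pics/s7.png

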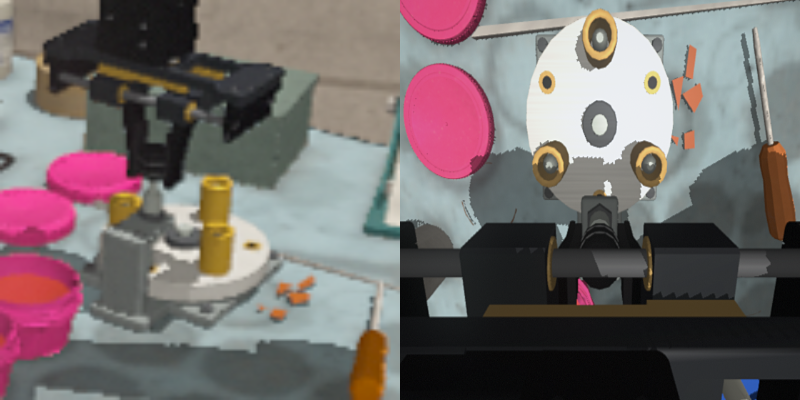

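Pulled ~14.6 mm by TCP, spring force ~9.3 N agrees. Ease up slightly further to touch the stop.

{"op": "send_rows", "data": {"deltas": [{"tx": -0.001, "ty": 0, "tz": 0, "yaw": 0, "gripper": -1}, {"tx": -0.002, "ty": 0, "tz": 0, "yaw": 0, "gripper": -1}, {"tx": -0.002, "ty": 0, "tz": 0, "yaw": 0, "gripper": -1}, {"tx": -0.002, "ty": 0, "tz": 0, "yaw": 0, "gripper": -1}, {"tx": -0.002, "ty": 0, "tz": 0, "yaw": 0, "gripper": -1}]}}

```text
time: 12.28
eef_pos: [510.5, -180.8, 121.7]
tool_rot: [-0.885, 1.383, 0.887]
wrist_force: [3.4, -0.8, -18.3]
width: 26.5
```

Force rose to 18 N, above the 10 N spring: the stop is reached and the grip holds. Hand in.

```bash
python3 - <<'E'
from h import *
s=arm.camera("side");marks(s,"side",{"black_bush_centre":24,"white_bush_centre":24,"lid_side":0,"steel_cup":0,"tub_side":0})
plan([510.5,-180.5,121])
print(arm.hand_in())
E
```

```text
black_bush_centre [([280.0, 354.0], 0.55, [501.2, 439.6, 24.0])]
white_bush_centre [([332.0, 252.0], 0.6, [432.3, 103.0, 24.0])]
lid_side [([276.0, 176.0], 0.87, [649.2, -312.1, 0.0])]
steel_cup [([241.0, 190.0], 0.9, [735.7, -200.8, 0.0]), ([334.0, 249.0], 0.68, [430.5, 54.0, 0.0]), ([337.0, 273.0], 0.67, [414.4, 151.2, 0.0])]
tub_side [([280.0, 353.0], 0.81, [505.2, 417.4, 0.0]), ([240.0, 188.0], 0.35, [744.3, -210.8, 0.0])]
pos [ 510.5 -180.8  121.7] t 12.58 w 26.3 F [  5.8  -0.9 -19.8] q6 -0.39 heading 2.71 delta [0.0007 0.0001 0.0003] yaw 0
the job is handed in; nothing more can be done
None
```

I put the brass bush from the tray on the empty post and let go. I then gripped the plunger knob and pulled it up to its stop. The job was handed in at 12.6 s with the knob still held; hand-in gives no verdict.

**Bush:** Its top is at about 74 mm, level with the two other bushes, and its centre is within about 1 mm of the post. It was unchanged when I measured it again after the first 14.6 mm of the pull.

**Plunger:** The tool rose about 16 mm. The pull force rose to 18–20 N, above the 10 N spring, so the plunger is against its stop. The finger opening stayed at about 26 mm, slightly under the 28 mm knob, and I saw no slip.

**Other objects:**
- **Bystanders:** the lid, cup and tub marks agreed with the first ones to within about 14 mm, which is about the detector's scatter.
- **Black bush:** the last check did not find it; the single low-score hit was on the tub.
- **Red bush:** I did not search for it again at the end.
- **Contact:** after I lifted the brass bush, the arm did not go back to the tray, and I saw no sign that it touched the other bushes.

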